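Fetch the tea box from behind the storage jars

ROBOT

A 7-joint arm with a two-finger parallel gripper is mounted at the origin on the work surface. World frame = base frame: x ahead of the robot, y to its left, z up, the work surface at z = 0. Lengths are in mm, angles in rad, forces in N, time in s.
With the tool pointing down it reaches from about 425 to 950 mm from the base axis. Payload 16.7 kg.
Tool frame: the origin (TCP) lies at the very end of the fingers, on their centre line; the grasp point (between the pads) lies 19 mm behind it; z points along the fingers, y is the line along which they close (so a half turn about z gives the same grasp; the last joint's range is limited). The gripper opens to 94 mm and grips with 3 to 60 N. Pads are 16 mm wide; open, the fingers measure 119 mm over their backs; the gripper's body (75 mm by 177 mm) begins 78 mm behind the grasp point.
Start: joints at [1.151, 0.426, 0.074, 1.606, -0.034, 1.111, -0.067], TCP at [180.534, -650.371, 205.467] pointing down, gripper open.
Joint ranges: [-2.85, 2.85], [-0.5, 2.14], [-1.23, 1.37], [0.21, 2.46], [-1.02, 4.16], [0.16, 2.05], [-2.73, 2.73]. Speed limits (rad/s): [1.89, 1.89, 2.39, 2.39, 3.01, 3.01, 3.01].

INTERFACE

Orientations are given as a unit quaternion [w, x, y, z].
In Python, from cell import r, open_jaws, gripper_close, solver, snapshot, ticket, nets, get_t, get_joint_positions, get_qvel, get_effort, get_ee_pos, get_eef_rot, get_wrist_force, get_ft_torque, get_width, get_gripper_force gives the robot as it stands. Calls block until the motion is done:
- r.move_ptp(position, orientation): joint-space move of the TCP to a pose.
- r.move_l(position, velocity=150, rotation=None, threshold=None): straight line of the TCP; rotation=None keeps the orientation; velocity is the mean speed in mm/s. With threshold (N) it stops when the force on the tool has changed by that much, and returns True; else False.
- r.move_joints(angles): joint-space move.
- open_jaws() and gripper_close(): open the fingers fully, or close them until they stop; the grip force is fixed at half the most.
- r.sleep(seconds).
- solver.solve_ik(position, orientation): joint angles nearest the present ones, or None.
- snapshot(name): name is "scene" or "top"; returns a dict with "frame" (480x640x3 uint8, blue, green, red), "mtx" (3x3 intrinsics, pixels), "xyz" and "attitude" of the camera in the world. Camera axes: x right, y up, looking along -z (the intrinsics and any distortion apply to the point x, -y, -z); pixel columns grow to the right and rows downward; lengths in mm; the calibration is good to about 2 mm. A picture is of the moment at which its call begins. There is no depth.
A pose or a line that the arm cannot do raises r.MotionError and nothing moves.
- ticket.close_job(): hands the job in; it is judged then, once.
Trained networks look in the newest picture that a camera, given by its name, has taken for a name from the list of things; names that differ only in an ending like _2 or _b are one class to them, and where a whole thing is asked for, a point or a joint stands for the part that bears it (a point fixed in the world has none). Each returns a list of dicts, best first, with "score" (0 to 1); they miss things now and then, are a little off and sometimes report something else, mostly with a low value. They report only what shows in the picture. A call takes as long as a camera call.
- nets.spot_in(camera, label): "location" ([column, row] as shares, 0 to 1, of the picture: columns of its width, rows of its height, amid what is visible of it).
Readings, each from a call of its own:
- get_t(): time.
- get_joint_positions(): joint angles.
- get_qvel(): joint speeds.
- get_effort(): joint torques, N m.
- get_ee_pos(): TCP position.
- get_eef_rot(): TCP orientation.
- get_wrist_force(): force on the tool from outside, world axes, zero at the start.
- get_ft_torque(): the same for the moment, N m.
- get_width(): opening from 0.0 (shut) to 1.0 (fully open).
- get_gripper_force(): force on a finger pad.
Only numpy, scipy, OpenCV 4.12 (cv2) and the standard library are available. Lean on these libraries where they do the work, as an engineer would, in place of code of your own. Each camera call takes 0.05 s, during which the arm holds its last target. There are 200 camera calls.

TASK

I need the tea box that is hemmed in behind the three storage jars on the dark wooden tray. First stand all three jars on the marble slab, out of the way, then lift the tea box out and set it in the middle of the chopping board, lengthwise along it, and then put each jar back on the tray in exactly the place where it stood before. Keep everything upright, set things down without dropping them, and do not disturb the salt, the pepper mill or the kitchen timer.

Things in the scene. Friction and masses are not known exactly. Their poses are not given: they have to be found in the camera images.
- pasta_jar: Glass storage jar of yellow pasta with a steel lid: upright cylinder 62 mm in diameter up to a height of 128 mm, lid 64 mm in diameter, 154 mm high overall, about 0.45 kg. Origin: centre of its foot, z up; any yaw. Starts upright on the tray floor in one of the three places in a row before the tea box (which jar is where changes).
- coffee_jar: Dark red coffee tin with a steel band and a black lid with a small knob: upright cylinder 62 mm in diameter up to a height of 130 mm, lid 64 mm in diameter, 158 mm high overall, about 0.4 kg. Origin: centre of its foot, z up; any yaw. Starts upright on the tray floor in one of the three places in a row before the tea box (which jar is where changes).
- sugar_jar: White ceramic sugar jar with two blue bands and a pale wooden lid with a knob: upright cylinder 62 mm in diameter up to a height of 124 mm, lid 60 mm in diameter, 156 mm high overall, about 0.5 kg. Origin: centre of its foot, z up; any yaw. Starts upright on the tray floor in one of the three places in a row before the tea box (which jar is where changes).
- tea_box: Closed bamboo box, row of coloured tea envelopes under its lid window: 66 mm (its x) by 200 mm (its y, length) by 85 mm high, about 0.38 kg. Grip it across the 66 mm, near the middle. Origin: centre of its underside, z up. Stands on the tray floor behind the jars (larger tray x), lengthwise along the tray, 5 to 15 mm from the jars, 25 mm or so free to the back rim.
- tray: Fixed dark wooden tray, 230 mm (x) by 360 mm (y, length), floor 10 mm above the counter, rim 10 mm thick, 22 mm high. Origin: centre of its underside on the counter; x away from the robot, y along the row of jars, z up. The jars stand at tray x about -0.028, 100 mm apart centre to centre along tray y; the tea box at tray x about 0.045.
- slab: Fixed white-grey marble slab, 320 mm (x, length) by 190 mm (y), 16 mm thick, bare but for the timer at one end: side area for the three jars (room for a row along slab x, at slab x -0.05, 0.035 and 0.12). Origin: centre of its underside on the counter, z up. It lies to the left or right of the tray, the board on the other side; its x points roughly away from the robot.
- board: Fixed pale wooden chopping board with darker ends, 320 mm (x, length) by 190 mm (y), 20 mm thick, bare. Origin: centre of its underside on the counter, z up; its x points roughly away from the robot. The tea box goes on its middle, box y along board x, either way round.
- salt_shaker: Bystander: small white salt shaker with a steel top, 36 mm in diameter, 76 mm high, standing loose in a back corner of the tray beside an end of the tea box. Origin: centre of its foot.
- pepper_mill: Bystander: dark wooden pepper mill, 38 mm in diameter, 137 mm high, standing loose in the other back corner of the tray. Origin: centre of its foot.
- timer: Bystander: wind-up kitchen timer, white below and orange above, round, 50 mm in diameter, 42 mm high, standing loose near one short end of the marble slab (at slab x about -0.13, the end nearer the robot). Origin: centre of its underside.

How it is judged (in metres and radians):
On the way, in this order (a step that is already met when the one before it is completed fails the run):
1. all three jars stand on the marble slab together, upright and let go (x of pasta_jar in the frame of slab between -0.155 and 0.155 m and y of pasta_jar in the frame of slab between -0.09 and 0.09 m and z of pasta_jar in the frame of slab between 0.01 and 0.022 m and linear speed of each of pasta_jar, coffee_jar, sugar_jar below 0.03 m/s and angular speed of each of pasta_jar, coffee_jar, sugar_jar below 0.3 rad/s and contact force between the fingers and pasta_jar below 0.2 N and angle between each of pasta_jar, coffee_jar, sugar_jar's own z axis and vertical below 0.1 rad and x of coffee_jar in the frame of slab between -0.155 and 0.155 m and y of coffee_jar in the frame of slab between -0.09 and 0.09 m and z of coffee_jar in the frame of slab between 0.01 and 0.022 m and contact force between the fingers and coffee_jar below 0.2 N and x of sugar_jar in the frame of slab between -0.155 and 0.155 m and y of sugar_jar in the frame of slab between -0.09 and 0.09 m and z of sugar_jar in the frame of slab between 0.01 and 0.022 m and contact force between the fingers and sugar_jar below 0.2 N), for 0.2 s.
2. the tea box stands in the middle of the chopping board, lengthwise, let go (horizontal distance between tea_box and board below 0.015 m and angle between the y axis of tea_box and the x axis of board, either way round below 0.12 rad and z of tea_box in the frame of board between 0.014 and 0.026 m and linear speed of tea_box below 0.03 m/s and angular speed of tea_box below 0.3 rad/s and contact force between the fingers and tea_box below 0.2 N and angle between tea_box's own z axis and vertical below 0.1 rad), for 0.2 s.
At the end, for the whole second after the job is handed in: Each jar stands on the tray within 15 mm of where it started; the tea box stands on the board, within 15 mm of its centre and 7 degrees of its length; salt, mill and timer within 15 mm of their starts; jars and tea box upright, let go and at rest (all of step 2 and distance of each of pasta_jar, coffee_jar, sugar_jar, salt_shaker, pepper_mill, timer from where it was at the start of the episode below 0.015 m and linear speed of each of pasta_jar, coffee_jar, sugar_jar below 0.03 m/s and angular speed of each of pasta_jar, coffee_jar, sugar_jar below 0.3 rad/s and contact force between the fingers and pasta_jar below 0.2 N and angle between each of pasta_jar, coffee_jar, sugar_jar's own z axis and vertical below 0.1 rad and contact force between the fingers and coffee_jar below 0.2 N and contact force between the fingers and sugar_jar below 0.2 N); the robot touches nothing.
It fails at once if a jar or the tea box tips over or is tilted far (about 30 degrees) (angle between any of pasta_jar, coffee_jar, sugar_jar, tea_box's own z axis and vertical above 0.5 rad).
It fails at once if a jar or the tea box is dropped or knocked flying (moves faster than 0.7 m/s while no finger holds it) ((linear speed of pasta_jar above 0.7 m/s and contact force between the fingers and pasta_jar below 0.1 N) or (linear speed of coffee_jar above 0.7 m/s and contact force between the fingers and coffee_jar below 0.1 N) or (linear speed of sugar_jar above 0.7 m/s and contact force between the fingers and sugar_jar below 0.1 N) or (linear speed of tea_box above 0.7 m/s and contact force between the fingers and tea_box below 0.1 N)).
It fails at once if the salt shaker, pepper mill or timer is pushed away (25 mm) or tipped (distance of any of salt_shaker, pepper_mill, timer from where it was at the start of the episode above 0.025 m or angle between any of salt_shaker, pepper_mill, timer's own z axis and vertical above 0.35 rad).
It also fails if it takes over 144 s, if anything falls off the work surface, if the arm or the gripper's body presses on something with over 40 N, if the wrist force passes 120 N, or if a joint passes its speed limit or range.

## Working session

There is one attempt and no reset: what is moved stays moved. The work goes in short steps, each a Python script; the robot and the scene stay as the last script left them, time stands still between calls to the robot, and variables do not carry over. Pictures are saved under pics/ and viewed, at most 14 in all, crops included, and the job is handed in when it is done.

```bash
ls; mkdir -p pics
python3 - <<'E'
from cell import *
import cv2
for n in ("scene","top"):
    s=snapshot(n); cv2.imwrite(f"pics/{n}0.png",s["frame"]); print(n,s["mtx"],s["xyz"],s["attitude"],[k for k in s])
    for l in ["pasta_jar","coffee_jar","sugar_jar","tea_box","tray","slab","board","salt_shaker","pepper_mill","timer"]:
        print(l,[(round(d["location"][0]*640),round(d["location"][1]*480),round(d["score"],2)) for d in nets.spot_in(n,l)[:3]])
print(get_t(),get_eef_rot(),get_ee_pos())
E
```

```text
cell.py
pics
scene [[547.57271378   0.         319.21037592]
 [  0.         547.57271378 246.06235354]
 [  0.           0.           1.        ]] [1379.32474491  670.26578836  981.05483274] [0.41685326 0.18431163 0.37659587 0.80649744] ['frame', 'mtx', 'xyz', 'attitude']
pasta_jar [(273, 220, 0.78)]
coffee_jar [(337, 258, 0.85)]
sugar_jar [(306, 241, 0.79)]
tea_box [(283, 272, 0.58), (339, 260, 0.31)]
tray [(316, 307, 0.84)]
slab [(435, 315, 0.82)]
board [(218, 208, 0.72)]
salt_shaker [(325, 303, 0.94)]
pepper_mill [(235, 247, 0.97)]
timer [(451, 264, 0.72), (233, 247, 0.6)]
top [[474.85551911   0.         319.04867938]
 [  0.         474.85551911 231.26280905]
 [  0.           0.           1.        ]] [ 320.18993997  -10.2292954  1085.33871721] [-0.6962588  -0.056387    0.05660539  0.71333024] ['frame', 'mtx', 'xyz', 'attitude']
pasta_jar [(357, 194, 0.94)]
coffee_jar []
sugar_jar [(309, 196, 0.69)]
tea_box [(308, 163, 0.88), (260, 194, 0.53)]
tray [(316, 215, 0.71)]
slab [(154, 238, 0.77)]
board [(471, 240, 0.77), (260, 193, 0.36)]
salt_shaker [(245, 162, 0.53)]
pepper_mill [(375, 163, 0.68)]
timer [(170, 295, 0.57)]
1.1 [-4.71512679e-06  9.90853348e-01  1.34943109e-01  8.72503946e-06] [ 180.53530447 -650.37831887  205.4755163 ]
```

View pics/top0.png

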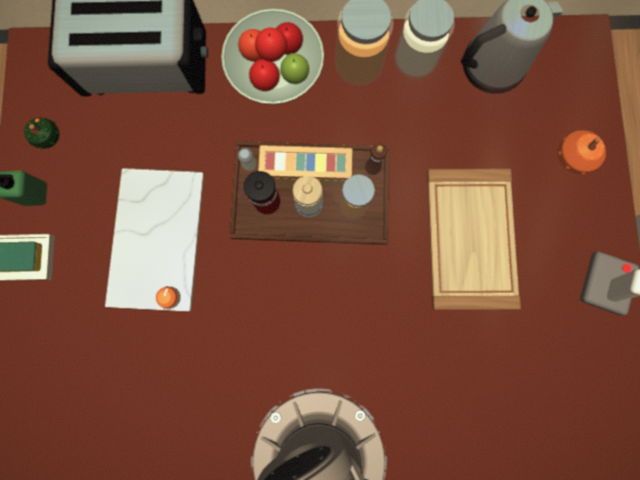

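View pics/scene0.png

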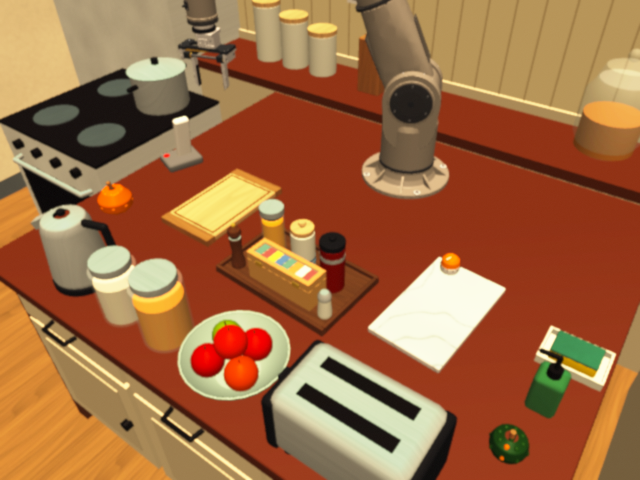

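The top view shows the slab on the left at (155,240) with the timer at (167,297), and the board on the right at (474,239). On the tray, coffee is at (260,188), sugar at (308,190) and pasta at (358,190). The tea box is behind them at (305,162), with salt at (246,159) and the mill at (377,156). The scene view agrees. Next I'll zoom in and measure.

```bash
cat > h.py <<'E'
import numpy as np, cv2
from scipy.spatial.transform import Rotation as R
from cell import *
def pose(s):
    q=np.array(s["attitude"]); return R.from_quat(q[[1,2,3,0]]).as_matrix(), np.array(s["xyz"]), np.array(s["mtx"])
def proj(s,P):
    M,t,K=pose(s); c=(np.atleast_2d(P)-t)@M; c=c*[1,-1,-1]; u=c@K.T; return u[:,:2]/u[:,2:]
def back(s,uv,z):
    M,t,K=pose(s); uv=np.atleast_2d(uv); d=np.c_[uv,np.ones(len(uv))]@np.linalg.inv(K).T*[1,-1,-1]@M.T
    return t+d*((z-t[2])/d[:,2])[:,None]
E
python3 - <<'E'
from h import *
s=snapshot("top"); import pickle; pickle.dump(s,open("top.pkl","wb")); f=s["frame"]
s2=snapshot("scene"); pickle.dump(s2,open("scene.pkl","wb"))
cv2.imwrite("pics/crop_top.png",cv2.resize(f[135:250,225:395],None,fx=4.6,fy=4.6,interpolation=cv2.INTER_CUBIC))
cv2.imwrite("pics/crop_sc.png",cv2.resize(s2["frame"][190:330,205:390],None,fx=4.2,fy=4.2,interpolation=cv2.INTER_CUBIC))
hsv=cv2.cvtColor(f,cv2.COLOR_BGR2HSV)
def quad(mask,roi,z,name):
    m=np.zeros_like(mask); x0,y0,x1,y1=roi; m[y0:y1,x0:x1]=mask[y0:y1,x0:x1]
    m=cv2.morphologyEx(m,cv2.MORPH_CLOSE,np.ones((5,5)))
    c=max(cv2.findContours(m,0,2)[0],key=cv2.contourArea); h=cv2.convexHull(c)
    q=back(s,h[:,0,:].astype(float),z)[:,:2].astype(np.float32)
    print(name,cv2.minAreaRect(q),cv2.boundingRect(c))
H,S,V=cv2.split(hsv)
quad(((S<60)&(V>90)).astype(np.uint8),(95,160,215,320),16,"slab")
quad(((V>105)&(H>9)&(H<35)).astype(np.uint8),(415,160,535,320),20,"board")
bg=cv2.medianBlur(f,3).astype(int); d=bg[...,2]-bg[...,0]
print(f[255,300],f[225,300],f[200,420],f[241,300],f[175,440])
quad((bg[...,2]<75).astype(np.uint8),(225,140,400,250),22,"tray")
E
```

```text
slab ((487.24139404296875, 361.349365234375), (191.43890380859375, 320.4019775390625), 85.66946411132812) (105, 168, 98, 143)
board ((470.6997985839844, -359.5430908203125), (196.3807830810547, 323.26318359375), 88.79615783691406) (427, 168, 94, 142)
[ 40  56 116] [ 51  69 104] [ 44  63 119] [29 42 82] [ 84 130 177]
tray ((586.2801513671875, 114.91275024414062), (105.8767318725586, 71.99290466308594), 25.797285079956055) (244, 171, 36, 43)
```

View pics/crop_top.png

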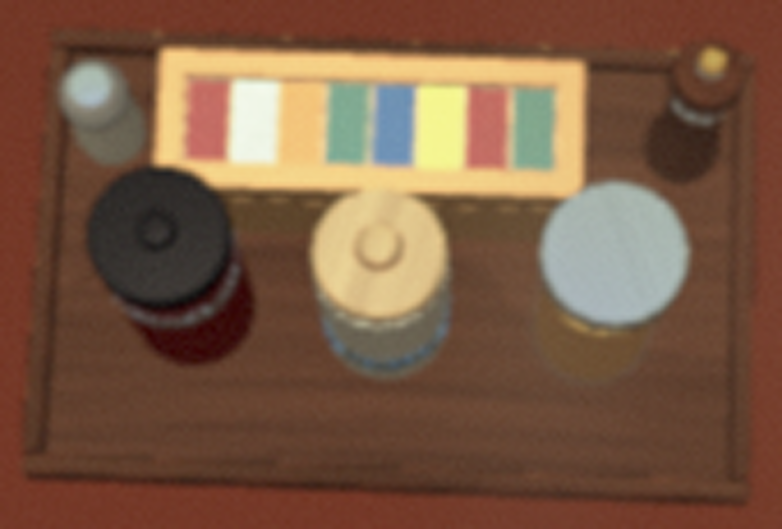

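View pics/crop_sc.png

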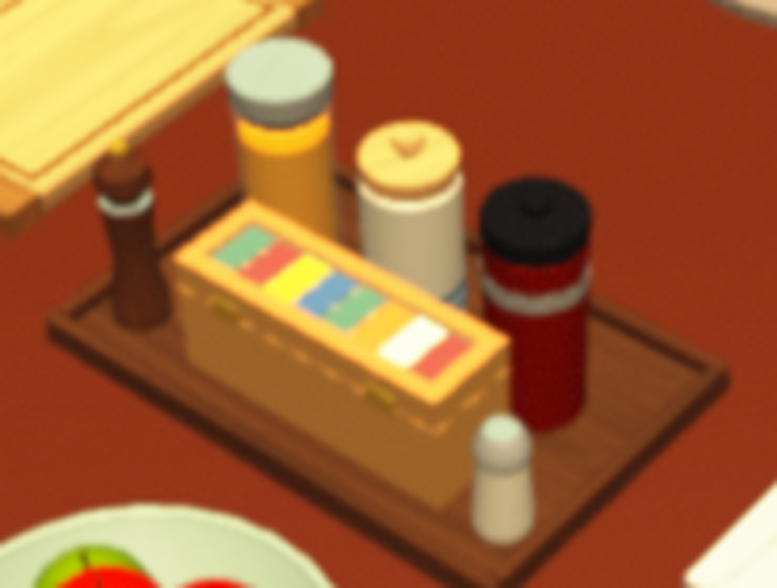

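The crops show these lids (crop pixels): coffee knob (157,230), sugar knob (380,243) and pasta lid centre (614,252). The tea box top corners are (160,48), (585,62), (582,195) and (155,182). The tray corners are (57,32), (752,65), (745,490) and (27,470). I'll convert these and overlay the models on both cameras to check.

```bash
cat > meas.py <<'E'
from h import *
import pickle
s=pickle.load(open("top.pkl","rb")); s2=pickle.load(open("scene.pkl","rb"))
c=lambda x,y:[(x+.5)/4.6-.5+225,(y+.5)/4.6-.5+135]
b=lambda pts,z: back(s,[c(*p) for p in pts],z)[:,:2]
def rect(q): return cv2.minAreaRect(q.astype(np.float32))
if __name__=="__main__":
    np.set_printoptions(precision=1,suppress=True)
    tray=b([(57,32),(752,65),(745,490),(27,470)],22); print("tray",tray.mean(0),rect(tray), np.linalg.norm(np.diff(tray,axis=0),axis=1))
    tea=b([(160,48),(585,62),(582,195),(155,182)],95); print("tea",tea.mean(0),rect(tea))
    J={"coffee":b([(157,230)],168)[0],"sugar":b([(380,243)],166)[0],"pasta":b([(614,252)],164)[0]}
    print(J,"salt",b([(90,85)],86),"mill",b([(712,60)],147))
    print("coffee disc",b([(160,234)],155),"sugar disc",b([(379,253)],148))
    def scc(uv): return [(uv[0]+.5)/4.2-.5+205,(uv[1]+.5)/4.2-.5+190]
    for n,p,z in [("coffee",(537,208),168),("sugar",(409,146),166),("pasta",(280,70),164)]: print(n,"scene",back(s2,[scc(p)],z))
    print("tea scene",back(s2,[scc(p) for p in [(252,203),(510,342),(432,402),(176,258)]],95).mean(0))
E
python3 meas.py
```

```text
tray [585.3   4.8] ((585.4977416992188, 4.7827606201171875), (353.50457763671875, 225.45071411132812), 86.4406967163086) [353.5 217.8 353.3]
tea [634.7  13.9] ((634.7761840820312, 14.217781066894531), (201.13516235351562, 65.49824523925781), 86.75161743164062)
{'coffee': array([565.1, 105.3]), 'sugar': array([557.4,   9.1]), 'pasta': array([551.5, -92.2])} salt [[658.8 147.3]] mill [[ 642.9 -140.8]]
coffee disc [[566.7 105.7]] sugar disc [[557.6  10. ]]
coffee scene [[575.2 112.1 168. ]]
sugar scene [[569.2  18.6 166. ]]
pasta scene [[552.3 -91.4 164. ]]
tea scene [635.1  14.1  95. ]
```

```bash
cat > conf.py <<'E'
import numpy as np
TY=np.radians(-3.5)
tray=np.array([586.,5.]); slab=(np.array([487.5,361.5]),np.radians(-4.3)); board=(np.array([470.7,-362.]),np.radians(-1.2))
tea=(np.array([634.8,14.]),np.radians(-3.3))
J={"coffee":np.array([565.,105.6]),"sugar":np.array([557.5,8.5]),"pasta":np.array([551.5,-92.5])}
def rot(a): return np.array([[np.cos(a),-np.sin(a)],[np.sin(a),np.cos(a)]])
E
python3 - <<'E'
from meas import *; from conf import *
hh={"coffee":(130,31,32),"sugar":(124,31,30),"pasta":(128,31,32)}
def draw(s,roi,k,out):
    x0,y0,x1,y1=roi; im=cv2.resize(s["frame"][y0:y1,x0:x1],None,fx=k,fy=k,interpolation=cv2.INTER_CUBIC)
    def pl(P,col):
        u=(proj(s,P)+.5-[x0,y0])*k-.5; cv2.polylines(im,[np.round(u).astype(int)],True,col,1)
    t=np.linspace(0,2*np.pi,40)
    for n,p in J.items():
        for z,rr in ((10,31),(10+hh[n][0],hh[n][1])): pl(np.c_[p+rr*np.c_[np.cos(t),np.sin(t)],np.full(40,z)],(255,255,0))
    def rc(c,a,lx,ly,z,col):
        q=np.array([[1,1],[1,-1],[-1,-1],[-1,1]])*[lx/2,ly/2]; pl(np.c_[q@rot(a).T+c,np.full(4,z)],col)
    rc(*tea,66,200,95,(0,255,0)); rc(*tea,66,200,10,(0,255,0)); rc(tray,TY,230,360,22,(255,0,255))
    rc(*slab,320,190,16,(0,0,255)); rc(*board,320,190,20,(255,0,0))
    cv2.imwrite(out,im)
draw(s,(95,130,535,320),1.8,"pics/ov_top.png"); draw(s2,(155,160,515,370),2.2,"pics/ov_sc.png")
E
```

```text
(no output)
```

View pics/ov_top.png

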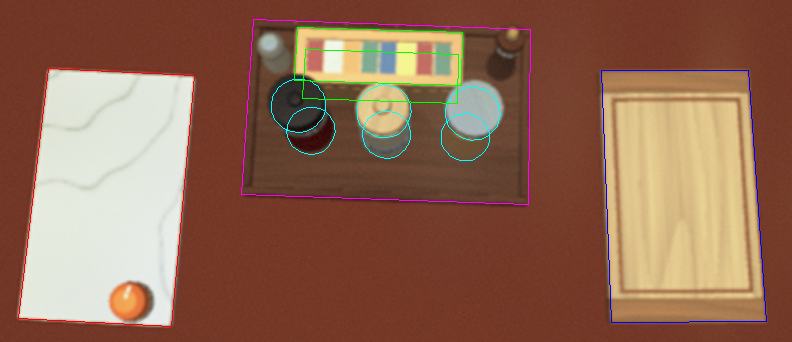

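View pics/ov_sc.png

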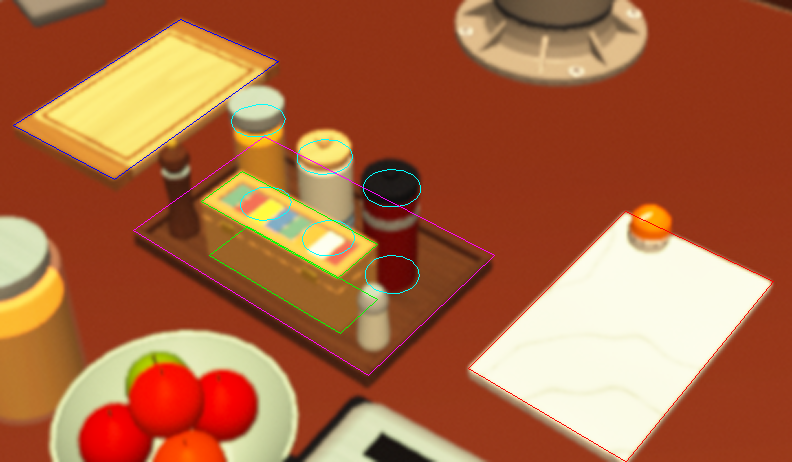

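The overlays fit to within a few mm in both cameras. Before moving I'll run an IK check over all the waypoints.

```bash
cat > mv.py <<'E'
from h import *; from conf import *
HI=280; GZ=90
def q(a): return [0,float(np.cos(a/2)),float(np.sin(a/2)),0]
def P(xy,z): return [float(xy[0]),float(xy[1]),float(z)]
def slot(n): return slab[0]+rot(slab[1])@np.array([{"coffee":120,"sugar":35,"pasta":-50}[n],0.])
def pick(xy,z,a,approach=None):
    "from high: open, go above, down, close, lift"
    r.move_l(P(xy,HI),350,q(a)); r.move_l(P(xy,z),150); gripper_close(); r.sleep(.3)
    w=get_width(); print("pick",np.round(get_ee_pos(),1),"width",round(w*94,1),"F",round(get_gripper_force(),1),"t",round(get_t(),1))
    r.move_l(P(xy,HI),120); return w
def place(xy,z,a):
    r.move_l(P(xy,HI),250,q(a)); r.move_l(P(xy,z+15),150); r.move_l(P(xy,z+.7),25); r.sleep(.2)
    print("place",np.round(get_ee_pos(),1),"width",round(get_width()*94,1),"Fz",np.round(get_wrist_force(),1))
    open_jaws(); r.sleep(.4); r.move_l(P(xy,HI),200); print("t",round(get_t(),1))
E
python3 - <<'E'
from mv import *
for n,p in J.items():
    for xy,z in ((p,HI),(p,GZ),(slot(n),HI),(slot(n),GZ+6)): print(n,np.round(xy),z,np.round(solver.solve_ik(P(xy,z),q(TY)),2))
for k in (1,-1):
    for xy,z,a in ((tea[0],HI,tea[1]+k*np.pi/2),(tea[0],45,tea[1]+k*np.pi/2),(board[0],HI,board[1]),(board[0],56,board[1])):
        s=solver.solve_ik(P(xy,z),q(a)); print(k,s if s is None else np.round(s,2))
E
```

```text
coffee [565. 106.] 280 [ 0.33  0.29 -0.77  1.71  0.21  1.23 -2.11]
coffee [565. 106.] 90 [ 0.17  0.46 -0.59  1.91  0.33  0.87 -2.21]
coffee [607. 353.] 280 [ 0.06  0.64 -1.09  1.4   0.56  1.44 -2.65]
coffee [607. 353.] 96 [-0.05  0.72 -0.85  1.59  0.59  1.11 -2.69]
sugar [558.   8.] 280 [ 0.34  0.22 -0.55  1.75  0.12  1.21 -1.87]
sugar [558.   8.] 90 [ 0.23  0.41 -0.45  1.95  0.23  0.83 -1.97]
sugar [522. 359.] 280 [-0.91  0.31  0.26  1.63 -0.08  1.22 -2.26]
sugar [522. 359.] 96 [-0.9   0.48  0.26  1.81 -0.16  0.87 -2.2 ]
pasta [552. -92.] 280 [ 0.36  0.2  -0.35  1.76  0.07  1.2  -1.65]
pasta [552. -92.] 90 [ 0.27  0.39 -0.27  1.96  0.14  0.82 -1.71]
pasta [438. 365.] 280 [ 0.02  0.35 -1.04  1.71  0.31  1.26 -2.72]
pasta [438. 365.] 96 [-1.02  0.39  0.26  1.96 -0.13  0.81 -2.32]
1 [ 0.36  0.37 -0.64  1.58  0.23  1.27 -0.37]
1 [ 0.29  0.6  -0.56  1.79  0.4   0.86 -0.51]
1 [ 0.57  0.24 -0.03  1.7   0.01  1.2  -1.05]
1 [ 0.56  0.47 -0.01  1.91  0.01  0.76 -1.05]
-1 [ 0.61  0.48 -1.03  1.56  0.42  1.33  2.62]
-1 [-0.88  0.95  1.2   1.87 -1.02  1.1  -2.47]
-1 [ 0.57  0.24 -0.03  1.7   0.01  1.2  -1.05]
-1 [ 0.56  0.47 -0.01  1.91  0.01  0.76 -1.05]
```

Run:
```python
from mv import *
A=TY+np.pi
p=get_ee_pos(); r.move_l(P(p,300)); r.move_ptp(P(J["coffee"],HI),q(A)); print(np.round(get_joint_positions(),2))
pick(J["coffee"],GZ,A); place(slot("coffee"),GZ+6,A); print(np.round(get_joint_positions(),2))
s=snapshot("top"); cv2.imwrite("pics/after1.png",s["frame"][130:330,90:550])
```

```text
[ 0.43  0.32 -0.89  1.7   0.26  1.25  0.98]
pick [565.1 105.7  90.1] width 63.2 F 30.0 t 7.5
place [607.2 352.5  96.8] width 63.5 Fz [ 0.2  0.1 -5.1]
t 14.7
[-0.06  0.55 -0.86  1.41  0.42  1.37  0.58]
```

View pics/after1.png

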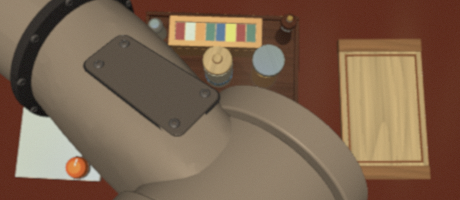

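The arm hides the slab in this view, but the sugar, pasta, tea box, salt and mill are undisturbed. The grip width of 63 mm and about 4–5 N of weight fit the jar. Next are sugar and pasta.

Run:
```python
from mv import *
A=TY+np.pi
for n in ("sugar","pasta"): pick(J[n],GZ,A); place(slot(n),GZ+6,A)
r.move_l(P(tea[0],HI),350,q(tea[1]+np.pi/2)); print(np.round(get_joint_positions(),2))
s=snapshot("scene"); cv2.imwrite("pics/after3.png",s["frame"])
```

```text
pick [557.6   8.6  90.1] width 61.6 F 30.0 t 18.2
place [522.4 358.9  96.8] width 61.8 Fz [-1.   0.6 -4.5]
t 25.9
pick [551.6 -92.6  90.1] width 63.6 F 30.0 t 29.6
place [437.7 365.3  96.8] width 63.7 Fz [-0.4 -0.1 -6.2]
t 37.7
[ 0.32  0.36 -0.58  1.58  0.21  1.26 -0.35]
```

View pics/after3.png

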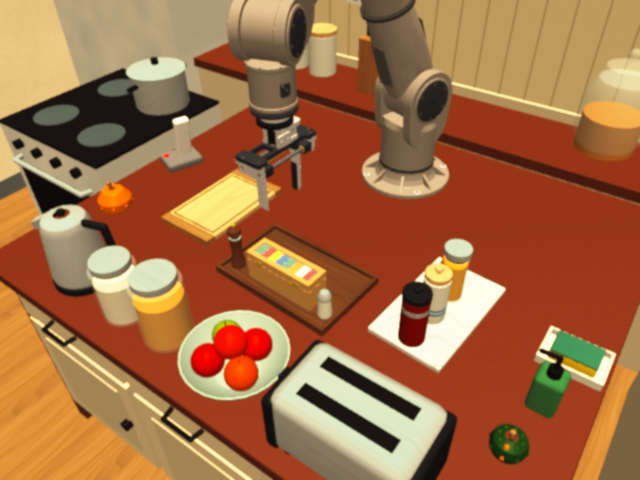

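All three jars stand upright on the slab, at about (415,315), (436,292) and (456,268). The tea box is free and the fingers are across it, so I'll move it now.

Run:
```python
from mv import *
pick(tea[0],45,tea[1]+np.pi/2); place(board[0],55,board[1])
r.move_l(P(slot("pasta"),HI),350,q(TY+np.pi)); print(np.round(get_joint_positions(),2))
s=snapshot("top"); cv2.imwrite("pics/tea.png",s["frame"]); f=s["frame"]
m=((f[...,2]>170)&(f[...,1]>110)&(f[...,0]<120)).astype(np.uint8)
import pickle; pickle.dump(s,open("t2.pkl","wb"))
```

```text
pick [634.8  14.   45.1] width 65.8 F 30.0 t 42.3
place [ 470.7 -362.    55.8] width 66.1 Fz [-0.2  0.2 -3.5]
t 51.0
[-0.04  0.32 -0.95  1.71  0.27  1.25  0.46]
```

View pics/tea.png

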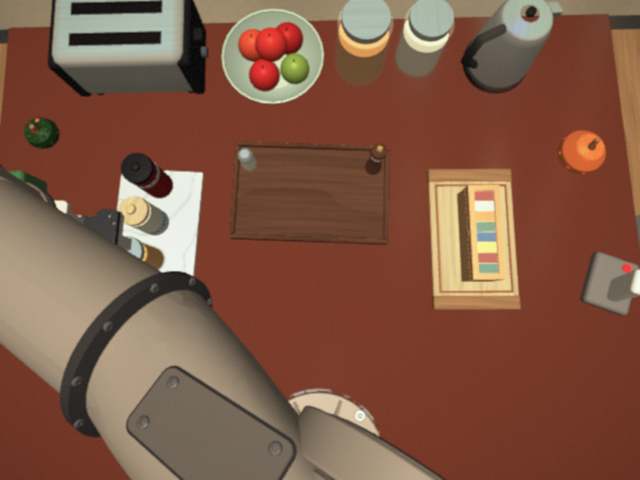

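The box stands lengthwise on the board, with its top at about (469..513, 185..280). Salt and mill are unmoved. I'll measure its centre, then return the jars.

Run:
```python
from mv import *; import pickle
s=pickle.load(open("t2.pkl","rb"))
q_=np.array([[1,1],[1,-1],[-1,-1],[-1,1]])*[100,33]
print(np.round(proj(s,np.c_[q_@rot(board[1]).T+board[0],np.full(4,105)]),1))
f=s["frame"].astype(int); m=((f[...,2]>150)).astype(np.uint8)
for row in (200,230,260): print(row,f[row,455:520,2].tolist())
for col in (473,507): print(col,f[178:195,col,2].tolist(),f[270:290,col,2].tolist())
A=TY+np.pi
for n in ("pasta","sugar","coffee"): pick(slot(n),GZ+6,A); place(J[n],GZ,A)
r.move_l([450,-150,HI+20],300); r.move_ptp([180,-600,300],q(A))
s=snapshot("top"); cv2.imwrite("pics/end.png",cv2.resize(s["frame"][130:320,95:535],None,fx=1.8,fy=1.8)); pickle.dump(s,open("end.pkl","wb"))
```

```text
[[468.  184.4]
 [499.1 184.3]
 [505.2 278.8]
 [473.1 278.9]]
200 [235, 220, 163, 110, 98, 101, 100, 99, 98, 100, 105, 104, 111, 163, 229, 248, 248, 248, 247, 241, 228, 222, 222, 222, 222, 222, 222, 222, 222, 222, 220, 222, 222, 222, 221, 222, 223, 218, 204, 207, 235, 243, 245, 245, 243, 240, 236, 234, 235, 225, 191, 174, 199, 223, 226, 225, 208, 163, 132, 125, 126, 123, 124, 122, 123]
230 [236, 240, 237, 209, 141, 103, 97, 100, 101, 98, 96, 102, 119, 125, 131, 190, 239, 248, 248, 249, 247, 228, 170, 152, 150, 152, 153, 157, 161, 167, 170, 169, 168, 169, 170, 170, 169, 169, 171, 176, 179, 216, 241, 246, 246, 246, 245, 241, 235, 233, 231, 222, 187, 174, 202, 226, 228, 226, 212, 166, 130, 124, 124, 123, 124]
260 [229, 234, 237, 236, 224, 175, 116, 98, 98, 99, 100, 102, 101, 100, 101, 100, 134, 214, 247, 249, 248, 248, 245, 231, 214, 204, 208, 207, 208, 205, 206, 206, 206, 206, 205, 207, 207, 206, 208, 208, 208, 208, 199, 221, 243, 247, 246, 246, 245, 242, 236, 232, 230, 216, 183, 171, 198, 223, 226, 226, 216, 178, 135, 121, 124]
473 [179, 170, 169, 195, 223, 220, 217, 238, 247, 248, 247, 248, 247, 246, 244, 246, 247] [231, 230, 230, 227, 223, 223, 222, 218, 204, 168, 136, 170, 228, 233, 233, 232, 233, 233, 233, 232]
507 [179, 177, 173, 184, 217, 223, 222, 220, 220, 221, 218, 216, 214, 214, 214, 210, 208] [232, 231, 232, 231, 232, 234, 233, 232, 233, 232, 234, 234, 232, 234, 234, 233, 233, 233, 234, 231]
pick [437.7 365.3  96.1] width 63.7 F 30.0 t 56.8
place [551.6 -92.5  90.8] width 63.1 Fz [ 1.1 -0.4 -5.9]
t 64.9
pick [522.4 359.   96.1] width 61.6 F 30.0 t 68.6
place [557.5   8.5  90.8] width 61.7 Fz [ 0.   0.1 -4. ]
t 76.3
pick [607.2 352.6  96.1] width 63.3 F 30.0 t 79.7
place [565.  105.6  90.8] width 63.1 Fz [-0.5 -0.  -5.2]
t 86.9
```

View pics/end.png

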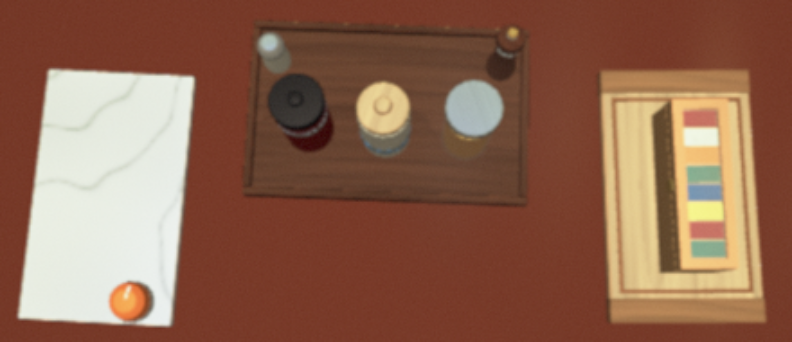

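Everything is where it should be. The jars match their starting picture positions, the tea box edges match the prediction for the board's centre to about 1 px, and salt, mill and timer haven't moved.

```bash
python3 -c "
from cell import *
r.sleep(.5); print(get_t(), ticket.close_job())"
```

```text
the job is handed in; nothing more can be done
90.4417 None
```

The job is handed in at 90 s of the 144 s allowed: the tea box stands lengthwise in the middle of the chopping board, all three jars are back in their places on the tray, and the salt, mill and timer show no movement in the final picture; the judge's result was not shown.

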